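# Open the double-latched shielded test case on the electronics bench

## Robot

A 6-joint arm with a two-finger parallel gripper is mounted at the origin on the work surface. World frame = base frame: x ahead of the robot, y to its left, z up, the work surface at z = 0. Lengths are in m, angles in rad, forces in N, time in s.
With the tool pointing down it reaches from about 0.275 to 0.725 m from the base axis. Payload 15.9 kg.
Tool frame: the origin (TCP) lies between the finger pads; the fingertips stand 14 mm ahead of it and the grasp point (between the pads) lies 5 mm behind it; z points along the fingers, y is the line along which they close (so a half turn about z gives the same grasp; the last joint's range is limited). The gripper opens to 85 mm and grips with 20 to 120 N. Pads are 22 mm wide; open, the fingers measure 114 mm over their backs; the gripper's body (76 mm by 85 mm) begins 54 mm behind the grasp point. The pads swing forward as they close: fully open they stand 13 mm farther back than shut.
Start: joints at [-1.118, 0.213, -0.034, 1.323, 0, 1.571], TCP at [0.219, -0.45, 0.245] pointing down, gripper open.
Joint ranges: [-2.98, 2.98], [-0.74, 1.72], [-1.14, 1.35], [-2.1, 2.04], [-1.57, 1.44], [-3.14, 3.14]. Speed limits (rad/s): [1.89, 1.89, 2.39, 2.57, 3.14, 3.14].

## Interface

Orientations are given as a rotation vector (axis times angle).
In Python, from rig import observe, imaging, ctrl gives the robot as it stands.
- The arm moves only by the tool play_rows, never from a script. Its argument "moves" is text: rows parted by semicolons, each of 4 numbers parted by spaces: the shift along the tool's x, y, z in m, then the turn about the tool's z in degrees. In form: x y z turn; .... A call has 1 to 8 rows; each row is the pose to reach, as a shift and turn from the pose commanded when the call began, along the tool's axes at that moment; what a row does not reach only later rows make up. A row lasts 1/8 s, in which the tool goes at most 62.5 mm and 10.7 degrees, less where a joint would pass 70% of its speed; a pose out of reach is approached as far as the arm can. A call with a gripper value outside its range is refused whole. "hand" is the opening, from 0 (shut) to 1 (fully open), set as the call begins (left out, the last holds). The fingers move at their own pace and stop on an object; "force" is the grip in N (left out, the last holds). Time passes only in rows, so rows that repeat a pose let the fingers close. It gives the time, the measured TCP pose, the force, the opening and the grip force at its end, in the units of the state.
- observe(): the state, without advancing time (a new reading comes with each control period).
- imaging.read_camera(name): name is "scene" or "top"; returns (picture, depth): 420x560x3 uint8, blue, green, red; 420x560 float32, m along the optical axis (not along the pixel's ray), 0 where there is no reading.
- imaging.calibration(name): a dict with "mtx" (3x3 intrinsics, pixels), "xyz" and "orientation" of the camera in the world. Camera axes: x right, y down, z forward; pixel columns grow to the right and rows downward; lengths in m; the calibration is good to about 2 mm. A picture is of the moment at which its call begins. calibration takes no time and is no camera call.
- ctrl.job_done(): hands the job in; it is judged then, once.
The state is a dict: "time_s": time; "joint_positions": joint angles; "qd": joint speeds; "effort": joint torques, N m; "ee_pos": TCP position; "ee_rot": TCP orientation; "force": force on the tool from outside, world axes, zero at the start; "ft_torque": the same for the moment, N m; "opening": finger opening in m; "finger_force": force on a finger pad.
Only numpy, scipy, OpenCV 4.12 (cv2) and the standard library are available. Lean on these libraries where they do the work, as an engineer would, in place of code of your own. Each camera call takes 0.05 s, during which the arm holds its last target. There are 200 camera calls.

## Task

Open the shielded test case so the board inside can be got at: draw the slide bolt fully back, raise the lid gently by its handle until the hidden safety catch holds it, then feel along under the front lip for the catch tab and push it, the same way as the bolt slides open and without forcing it, until it stops. Then lift the lid to at least 45 degrees and let go, leaving the other things on the bench where they are.

Things in the scene. Friction and masses are not known exactly. Their poses are not given: they have to be found in the camera images.
- case: Aluminium test case fixed to the bench, hinge towards the robot: a tub 180 mm deep (x), 260 mm wide (y), 95 mm high, 4 mm walls, closed by the lid. Origin: centre of its underside; its x points from its front (far from the robot, outer face at x = -90 mm) to its hinge side, y to the left of one who faces its front, z up. Up to 0.25 rad askew.
- staple (a point): Top centre of a steel staple on the case's right wall, under which the bolt's end is held: 28 mm (x) by 8 mm (y), top 120 mm above the bench, at case x = -60, y = -138 mm.
- lid (a joint): Lid angle in rad: 0 shut, grows as the front rises, stop at 1.3. The lid is counterbalanced and stiff: lifting takes about 3 to 7 N at the handle, and it stays where it is left. With the bolt drawn it rises to about 0.19 rad (28 mm at the handle), where the hidden catch holds it. Straining it with over 25 N against catch or bolt is too much.
- lid_hinge (a point): Middle of the hinge axis, which runs along the case's y at case x = 90, z = 95 mm. The lid's panel reaches 193 mm from here to the front, is 264 mm wide and 6 mm thick, its underside level with the axis when shut.
- lid_handle (a point): Middle of the lid's handle: a round black bar 12 mm thick, 90 mm long along the case's y, on two legs, its axis 40 mm above the lid's top (141 mm above the bench when shut). It lies 150 mm to the front of the hinge axis and 46 mm above it; shut: case x = -60, y = 30 mm. Turns with the lid.
- lid_lip (a point): Middle of the lower outer edge of the lid's front lip, a wall 2.5 mm thick hanging from the lid's front edge, 264 mm long. Shut: 13 mm ahead of the front wall and 65 mm above the bench. With the lid held by the catch: about 15 mm ahead and 102 mm above the bench.
- bolt (a joint): Travel in m of the slide bolt on top of the lid: 0 fully shut (starts between 0 and 0.004), 0.030 fully drawn; slides along the case's +y (left for one facing the front). Friction about 3 N (the stop at the end is firm); stays where it is left. Its end clears the staple at about 0.015.
- bolt_knob (a point): Top centre of the bolt's upright round steel knob, 12 mm thick, standing free 30 mm above the flat bolt; top 143 mm above the bench with the lid shut. At bolt travel 0: case x = -60, y = -85 mm. Two guide blocks, 12 mm long (y), 22 mm wide, tops 117 mm above the bench, at case y = -113 and -30 mm.
- catch_plate: Dark steel strip, 160 mm wide, from 69 to 89 mm above the bench, on the case's front wall behind the lip; axes as the case's, origin on the wall's outer face at bench height, middle of the case. The catch's tab stands out of it at an unknown place, its middle between y = -45 and +45 mm. See catch_level.
- catch_level (a point): Front wall's outer face at the tab's mid height, 79 mm above the bench, at y = 0 (not the tab's place). Tab: stands 10 mm out (-x), 8 mm thick (y), 67 to 91 mm above the bench. Reached under the lip by shut fingers slanting some 35 degrees down and to case +x. Pushed to +y with 3 to 7 N it slides 16 mm to a firm stop and stays; the other way it does not give. Over 25 N on tab or strip is too much.
- reel: Grey wire reel standing on end, 62 mm across, 48 mm high; bystander. Origin: centre of its underside.
- cup: Black plastic cup, 68 mm across, 75 mm high; bystander. Origin: centre of its underside.
- driver: Screwdriver with orange handle, 170 mm long, lying; bystander. Origin: under its middle.

How it is judged:
By the outcome, as a careful person would: the job done as asked, in the order asked, and still so for the second after the job is handed in, with the robot touching nothing.
It also fails if it takes over 67 s, if anything falls off the work surface, if the arm or the gripper's body presses on something with over 40 N, if the wrist force passes 120 N, or if a joint passes its speed limit or range.

## Working session

There is one attempt and no reset: what is moved stays moved. The work goes in short steps, Python scripts to look and compute and a tool call to move; the robot and the scene stay as the last step left them, time stands still between calls to the robot, and variables do not carry over. Pictures are saved under pics/ and viewed, at most 10 in all, crops included, and the job is handed in when it is done.

Besides the shell and the picture viewer there is one more tool, called after "Request:" as name(argument=value, ...) on one line, values as JSON. play_rows: Moves the arm, as the interface text tells. Its arguments: {"type":"object","properties":{"moves":{"type":"string"},"hand":{"type":"number"},"force":{"type":"number"}},"required":["moves"]}

```bash
ls; mkdir -p pics
python3 - <<'E'
from rig import observe, imaging, ctrl
import cv2,numpy as np
s=observe();print(s)
for n in("scene","top"):
    im,d=imaging.read_camera(n);cv2.imwrite(f"pics/{n}0.png",im);np.save(f"pics/{n}0.npy",d)
    print(n,imaging.calibration(n))
E
```

```text
pics
{'time_s': 0.0, 'joint_positions': array([-1.11802094e+00,  2.13370917e-01, -3.50724615e-02,  1.32352810e+00,
       -1.13246897e-05,  1.57080662e+00]), 'qd': array([-8.37319644e-04,  6.11214159e-05, -8.81092651e-04,  3.87240077e-04,
       -1.24662901e-03, -3.58532706e-03]), 'effort': array([-3.72305542e-03, -6.86165214e+01,  4.87117195e+01,  1.75531808e-02,
       -1.75195173e-04,  2.54434315e-05]), 'ee_pos': array([ 0.21857766, -0.44930985,  0.24480349]), 'ee_rot': array([-3.06032054e+00, -7.04886088e-01,  4.31522306e-04]), 'force': array([-0.20112641, -0.07359819, -0.82378416]), 'ft_torque': array([-0.02421442,  0.00606817, -0.0107482 ]), 'finger_force': 0.0, 'opening': 0.08541539986787315}
scene {'mtx': array([[467.94242547,   0.        , 278.92338835],
       [  0.        , 467.94242547, 217.65663486],
       [  0.        ,   0.        ,   1.        ]]), 'xyz': array([1.04644881, 0.00979804, 0.97331991]), 'orientation': array([-1.93228797, -1.92531843,  0.501192  ])}
top {'mtx': array([[525.39873621,   0.        , 277.82799769],
       [  0.        , 525.39873621, 208.03938254],
       [  0.        ,   0.        ,   1.        ]]), 'xyz': array([0.40174311, 0.03620995, 1.16437572]), 'orientation': array([-2.16549507,  2.12952042, -0.15862994])}
```

View pics/top0.png

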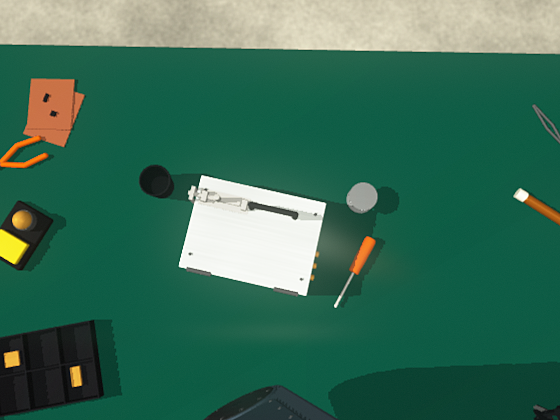

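View pics/scene0.png

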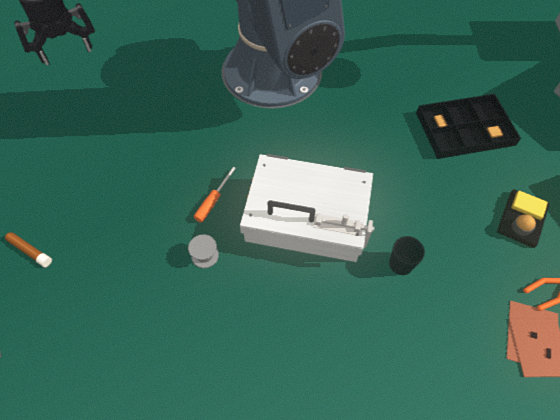

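The top view has the case centred near (253,236), front edge upward. The bolt and knob are at about (190–245,195) and the handle at about (272,210). The cup is at (156,181), the reel at (362,197) and the driver at (357,270). Next I'll measure the case pose.

```bash
cat > h.py <<'E'
import numpy as np,cv2
from rig import observe,imaging,ctrl
from scipy.spatial.transform import Rotation as R
def ray(n,uv,z):
    c=imaging.calibration(n);M=R.from_rotvec(c["orientation"]).as_matrix()
    d=M@np.linalg.solve(c["mtx"],[uv[0],uv[1],1.]);o=np.array(c["xyz"])
    return o+d*(z-o[2])/d[2]
def proj(n,p):
    c=imaging.calibration(n);M=R.from_rotvec(c["orientation"]).as_matrix()
    q=c["mtx"]@(M.T@(np.array(p)-c["xyz"]));return q[:2]/q[2]
E
python3 - <<'E'
from h import *
im=cv2.imread("pics/top0.png")
hsv=cv2.cvtColor(im,cv2.COLOR_BGR2HSV)
m=((hsv[...,2]>170)&(hsv[...,1]<40)).astype(np.uint8);m[:150]=0;m[320:]=0
m=cv2.morphologyEx(m,cv2.MORPH_CLOSE,np.ones((15,15)));m=cv2.morphologyEx(m,cv2.MORPH_OPEN,np.ones((25,25)))
c=max(cv2.findContours(m,0,2)[0],key=cv2.contourArea)
P=np.array([ray("top",p[0],.101)[:2] for p in c],np.float32)
r=cv2.minAreaRect(P);print(r,cv2.boxPoints(r))
d=(hsv[...,2]<60).astype(np.uint8);d[:200]=0;d[222:]=0;d[:,:245]=0;d[:,302:]=0
pts=np.argwhere(d)[:,::-1];
rr=cv2.minAreaRect(np.array([ray("top",p,.141)[:2] for p in pts],np.float32));print("handle",rr)
big=cv2.resize(im[165:305,170:330],None,fx=4.5,fy=4.2,interpolation=cv2.INTER_CUBIC)
cv2.imwrite("pics/c1.png",big)
for n,a in(("cup",(156,181)),("reel",(362,197))):print(n,ray("top",a,.06))
print("driver",ray("top",(370,240),.01),ray("top",(336,306),.01))
E
```

```text
((0.5035412311553955, 0.09162787348031998), (0.27729663252830505, 0.19292466342449188), 78.26972961425781) [[ 0.38090563 -0.02451362]
 [ 0.5698012  -0.06373608]
 [ 0.62617683  0.20776936]
 [ 0.43728125  0.24699183]]
handle ((0.5467888712882996, 0.04276058077812195), (0.09386946260929108, 0.013645803555846214), 79.54710388183594)
cup [0.61666972 0.29589687 0.06      ]
reel [ 0.58953057 -0.1445704   0.06      ]
driver [ 0.50231328 -0.16974524  0.01      ] [ 0.3580665 -0.094912   0.01     ]
```

View pics/c1.png

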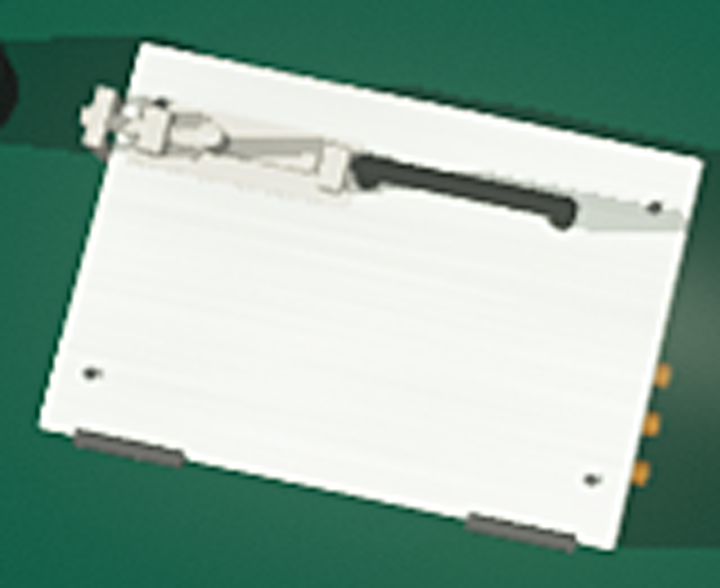

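Request:
play_rows(moves="0.04 -0.045 0 -10;0.08 -0.09 0 -20;0.12 -0.135 0 -30;0.16 -0.18 0 -40;0.2 -0.23 0 -50;0.24 -0.28 0 -52;0.26 -0.3 0 -52;0.26 -0.3 0 -52", hand=0)

```text
time_s: 1.1
ee_pos: [0.3216, -0.064, 0.2452]
ee_rot: [-2.438, -1.981, -0.0]
force: [0.3, -0.2, -0.5]
opening: -0.0
finger_force: 0.0
```

Request:
play_rows(moves="0 -0.04 0 0;0 -0.08 0 0;0 -0.12 0 0;0 -0.16 0 0;0 -0.16 0 0")

```text
time_s: 1.72
ee_pos: [0.1632, -0.0328, 0.2453]
ee_rot: [2.443, 1.974, 0.001]
force: [0.9, 0.7, 0.4]
opening: 0.0001
finger_force: 0.0
```

Run:
```python
from h import *
s=observe();print(s["time_s"],s["joint_positions"].round(3),s["ee_pos"].round(4));print(R.from_rotvec(s["ee_rot"]).as_matrix().round(3))
im=cv2.imread("pics/top0.png")
# corners from crop view
P=[ray("top",(170+u/4.5,165+v/4.2),.101)[:2] for u,v in((143,43),(703,160),(615,550),(40,430))]
P=np.array(P);print(P.round(4))
ey=(P[1]-P[0]+P[2]-P[3]);ey/=np.linalg.norm(ey);ex=np.array([ey[1],-ey[0]]);O=P.mean(0)+.0065*ex
print(ex,ey,O, np.linalg.norm(P[1]-P[0]),np.linalg.norm(P[2]-P[1]))
```

```text
1.725 [-0.198 -0.498 -0.625  1.443 -0.     1.585] [ 0.1632 -0.0328  0.2453]
[[ 0.21   0.978  0.001]
 [ 0.978 -0.21  -0.   ]
 [-0.     0.001 -1.   ]]
[[ 0.6224  0.1925]
 [ 0.5686 -0.0644]
 [ 0.3803 -0.026 ]
 [ 0.4328  0.2315]]
[-0.97933204  0.20225913] [-0.20225913 -0.97933204] [0.49466247 0.08471278] 0.2625254678358882 0.19223038632064593
```

Request:
play_rows(moves="0 0 -0.06 0;0 0 -0.12 0;0 0 -0.18 0;0 0 -0.24 0;0 0 -0.30 0;0 0 -0.36 0;0 0 -0.42 0;0 0 -0.48 0")

```text
time_s: 2.72
ee_pos: [0.2007, -0.0399, 0.5216]
ee_rot: [2.416, 1.954, 0.044]
force: [-0.2, 0.8, 0.7]
opening: -0.0001
finger_force: 0.0
```

Request:
play_rows(moves="0 0 0 0;0 0 0 0")

```text
time_s: 2.98
ee_pos: [0.2004, -0.0397, 0.522]
ee_rot: [2.415, 1.954, 0.045]
force: [-0.1, -0.2, 0.0]
opening: 0.0002
finger_force: 0.0
```

Run:
```python
from h import *
s=observe();print(s["time_s"],s["joint_positions"].round(3),s["ee_pos"].round(4));print(R.from_rotvec(s["ee_rot"]).as_matrix().round(3))
im,_=imaging.read_camera("scene");cv2.imwrite("pics/s1.png",im)
```

```text
2.975 [-0.196 -0.263  0.248  2.036  0.     1.586] [ 0.2004 -0.0397  0.522 ]
[[ 0.209  0.977  0.045]
 [ 0.978 -0.209 -0.009]
 [ 0.001  0.046 -0.999]]
```

Request:
play_rows(moves="0.035 0.036 0.04 0;0.07 0.073 0.08 0;0.105 0.11 0.12 0;0.14 0.146 0.16 0;0.175 0.183 0.2 0;0.21 0.22 0.24 0;0.245 0.256 0.28 0;0.293 0.306 0.336 0")

```text
time_s: 4.03
ee_pos: [0.5489, 0.1643, 0.2241]
ee_rot: [2.414, 1.954, 0.046]
force: [1.1, -0.1, 0.0]
opening: 0.0
finger_force: 0.0
```

Run:
```python
from h import *
s=observe();print(s["time_s"],s["joint_positions"].round(3),s["ee_pos"].round(4));print(R.from_rotvec(s["ee_rot"]).as_matrix().round(3))
ex=np.array([-.9793,.2023]);ey=np.array([-.2023,-.9793]);O=np.array([.4947,.0847])
i1=s["ee_pos"][:2]-O;print("case xy",i1@ex,i1@ey)
im,_=imaging.read_camera("scene");
for p,z in(((-60,-85),143),((-60,-138),120),((-60,30),147)):
    w=O+ex*p[0]/1e3+ey*p[1]/1e3
    u=proj("scene",(*w,z/1e3));cv2.circle(im,tuple(int(round(a)) for a in u),1,(0,0,255),-1);print(p,u)
cv2.imwrite("pics/s2.png",cv2.resize(im[130:290,210:430],None,fx=3.6,fy=3.6,interpolation=cv2.INTER_CUBIC))
```

```text
4.025 [ 0.302  0.332  0.069  1.267 -0.022  2.083] [0.5489 0.1643 0.2241]
[[ 0.209  0.977  0.045]
 [ 0.978 -0.208 -0.009]
 [ 0.001  0.046 -0.999]]
case xy -0.03701014492654696 -0.08891940131288918
(-60, -85) [346.35943738 215.4460905 ]
(-60, -138) [370.21878276 225.38341087]
(-60, 30) [291.22138246 204.77268629]
```

View pics/s2.png

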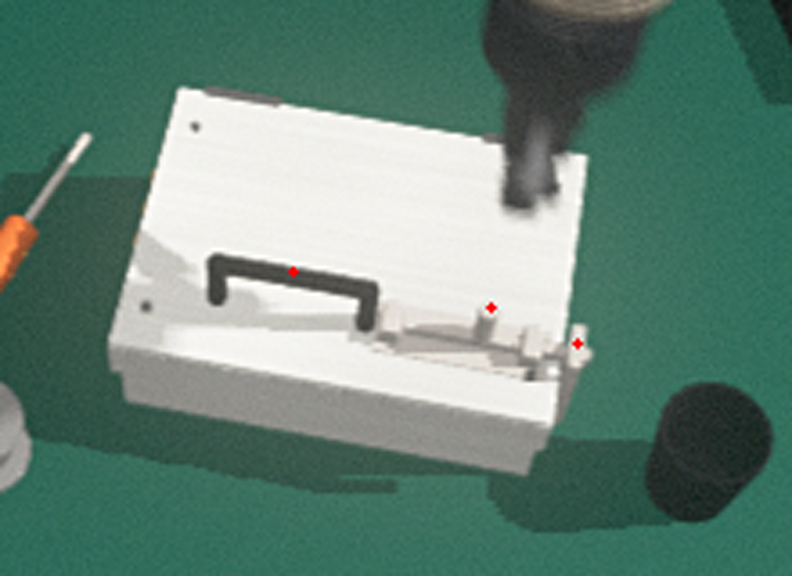

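Request:
play_rows(moves="0.021 0.019 0.02 0;0.021 0.019 0.06 0;0.021 0.019 0.085 0;0.021 0.019 0.087 0;0.021 0.019 0.087 0")

```text
time_s: 4.7
ee_pos: [0.5751, 0.1792, 0.1404]
ee_rot: [2.414, 1.953, 0.047]
force: [1.1, -0.5, 1.2]
opening: 0.0
finger_force: 0.0
```

Request:
play_rows(moves="-0.01 0 0 0;-0.02 0 0 0;-0.028 0 0 0;-0.034 0 0 0;-0.034 0 0 0")

```text
time_s: 5.32
ee_pos: [0.5676, 0.1452, 0.1393]
ee_rot: [2.415, 1.952, 0.045]
force: [0.4, 0.8, -0.7]
opening: -0.0003
finger_force: 0.0
```

```bash
cat >> h.py <<'E'
ex=np.array([-.9793,.2023]);ey=np.array([-.2023,-.9793]);O=np.array([.4947,.0847])
def st():
    s=observe();i=s["ee_pos"][:2]-O;M=R.from_rotvec(s["ee_rot"]).as_matrix()
    C=np.array([[*ex,0],[*ey,0],[0,0,1]])
    print("t",s["time_s"],"case mm",(1e3*np.r_[i@ex,i@ey,s["ee_pos"][2]]).round(1),"F case",(C@s["force"]).round(1),"q",s["joint_positions"].round(3));print((C@M).round(3))
    return s
E
python3 -c "from h import *;st()"
```

```text
t 5.325 case mm [-59.1 -74.  139.3] F case [-0.2 -0.8 -0.7] q [ 0.261  0.391 -0.062  1.076 -0.021  2.043]
[[-0.007 -0.999 -0.046]
 [-1.     0.007  0.   ]
 [ 0.     0.046 -0.999]]
```

Request:
play_rows(moves="-0.002 0 0 0;-0.004 0 0 0;-0.004 0 0 0")

```text
time_s: 5.7
ee_pos: [0.5669, 0.1426, 0.1393]
ee_rot: [2.415, 1.955, 0.047]
force: [1.1, 6.4, -1.3]
opening: 0.0
finger_force: 3.3
```

Request:
play_rows(moves="-0.001 0 0 0;-0.002 0 0 0;-0.002 0 0 0")

```text
time_s: 6.08
ee_pos: [0.5668, 0.1421, 0.1394]
ee_rot: [2.415, 1.957, 0.05]
force: [3.1, 17.4, -2.5]
opening: -0.0003
finger_force: 8.8
```

```bash
python3 -c "
from h import *;st()
im,_=imaging.read_camera('scene');cv2.imwrite('pics/s3.png',cv2.resize(im[130:290,250:430],None,fx=3.6,fy=3.6,interpolation=cv2.INTER_CUBIC))"
```

```text
t 6.075 case mm [-59.  -70.8 139.4] F case [  0.4 -17.7  -2.5] q [ 0.254  0.386 -0.069  1.072 -0.016  2.033]
[[-0.005 -0.999 -0.046]
 [-1.     0.005 -0.004]
 [ 0.005  0.046 -0.999]]
```

View pics/s3.png

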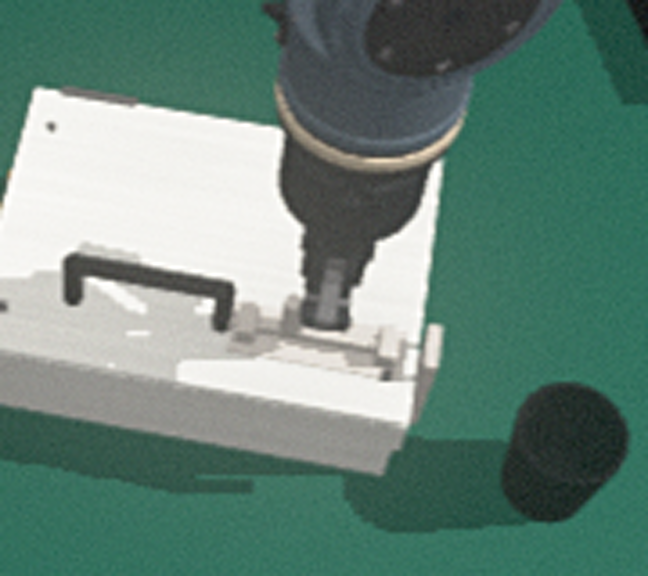

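Request:
play_rows(moves="0.004 0 0 0;0.004 0 -0.04 0;-0.02 0 -0.06 0;-0.07 0.001 -0.06 0;-0.098 0.001 -0.06 0;-0.098 0.001 -0.03 0;-0.098 0.001 0.003 0;-0.098 0.001 0.003 0", hand=0.5)

```text
time_s: 7.12
ee_pos: [0.5452, 0.0428, 0.1344]
ee_rot: [2.417, 1.954, 0.04]
force: [-1.0, -0.1, -0.2]
opening: 0.0428
finger_force: 0.0
```

```bash
python3 -c "
from h import *;st()
im,_=imaging.read_camera('scene');cv2.imwrite('pics/s4.png',cv2.resize(im[130:290,210:390],None,fx=3.6,fy=3.6,interpolation=cv2.INTER_CUBIC))"
```

```text
t 7.125 case mm [-58.   30.8 134.4] F case [ 1.   0.3 -0.2] q [ 0.086  0.319 -0.18   1.032 -0.013  1.868]
[[-0.008 -0.999 -0.042]
 [-1.     0.008  0.001]
 [-0.001  0.042 -0.999]]
```

View pics/s4.png

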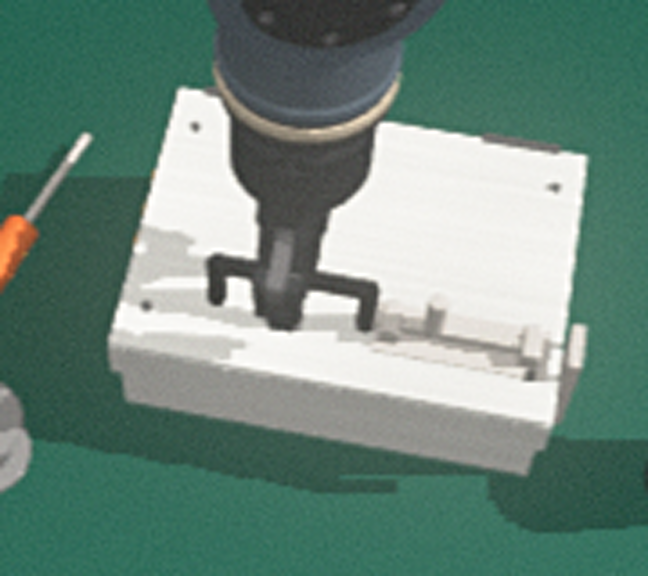

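Request:
play_rows(moves="0 0 0 0;0 0 0 0;0 0 0 0;0 0 0 0", hand=0, force=35)

```text
time_s: 7.68
ee_pos: [0.5482, 0.0439, 0.1378]
ee_rot: [2.413, 1.952, 0.049]
force: [1.0, -1.4, 7.6]
opening: 0.0107
finger_force: 34.3
```

Request:
play_rows(moves="0 -0.001 -0.004 0;0 -0.0025 -0.008 0;0 -0.0035 -0.012 0;0 -0.005 -0.016 0;0 -0.006 -0.018 0;0 -0.006 -0.018 0")

```text
time_s: 8.43
ee_pos: [0.5419, 0.0452, 0.1555]
ee_rot: [2.412, 1.952, 0.05]
force: [4.9, -2.7, 3.3]
opening: 0.0105
finger_force: 34.7
```

```bash
python3 -c "
from h import *;st()"
```

```text
t 8.425 case mm [-54.2  29.1 155.5] F case [-5.4  1.7  3.3] q [ 0.091  0.293 -0.161  1.069 -0.014  1.872]
[[-0.007 -0.999 -0.05 ]
 [-1.     0.007 -0.001]
 [ 0.001  0.05  -0.999]]
```

```bash
cat >> h.py <<'E'
def lid(n="scene"):
    im,d=imaging.read_camera(n);c=imaging.calibration(n);M=R.from_rotvec(c["orientation"]).as_matrix()
    v,u=np.mgrid[:420,:560];P=(np.linalg.solve(c["mtx"],np.stack([u.ravel(),v.ravel(),np.ones(u.size)]))*d.ravel()).T@M.T+c["xyz"]
    X=P[:,:2]-O;X=np.c_[X@ex,X@ey,P[:,2]]
    hsv=cv2.cvtColor(im,cv2.COLOR_BGR2HSV).reshape(-1,3)
    # white lid points right of bolt and toward the hinge
    m=(d.ravel()>0)&(hsv[:,1]<50)&(hsv[:,2]>120)&(X[:,2]>.07)&(np.abs(X[:,1])<.125)&(X[:,0]>-.13)&(X[:,0]<.08)
    Y=X[m]
    for _ in range(6):
        a,b=np.polyfit(Y[:,0],Y[:,2],1);r=Y[:,2]-a*Y[:,0]-b;Y=Y[np.abs(r)<max(.003,1.5*np.median(np.abs(r)))]
    print("lid angle",-np.arctan(a),"n",len(Y),"z at hinge",a*.09+b)
    return im
E
python3 -c "
from h import *;lid();lid('top')"
```

```text
lid angle 0.12506433421443916 n 4809 z at hinge 0.10033163511551284
lid angle 0.1305992388838388 n 918 z at hinge 0.09999831654911176
```

Request:
play_rows(moves="0 -0.0015 -0.003 0;0 -0.003 -0.006 0;0 -0.0035 -0.008 0;0 -0.0035 -0.008 0")

```text
time_s: 9.02
ee_pos: [0.5383, 0.046, 0.1634]
ee_rot: [2.412, 1.951, 0.05]
force: [5.8, -3.2, 3.5]
opening: 0.0111
finger_force: 34.7
```

```bash
python3 -c "
from h import *;st();lid();lid('top')"
```

```text
t 9.025 case mm [-50.6  29.1 163.4] F case [-6.4  2.   3.5] q [ 0.093  0.281 -0.156  1.086 -0.014  1.874]
[[-0.007 -0.999 -0.05 ]
 [-1.     0.007 -0.001]
 [ 0.001  0.05  -0.999]]
lid angle 0.17589004776668793 n 5041 z at hinge 0.10055908583086168
lid angle 0.189412044678612 n 798 z at hinge 0.09979496234423148
```

Request:
play_rows(moves="0 -0.0005 -0.001 0;0 -0.0005 -0.001 0")

```text
time_s: 9.38
ee_pos: [0.5379, 0.0461, 0.1643]
ee_rot: [2.412, 1.951, 0.05]
force: [7.8, -3.3, 1.5]
opening: 0.0107
finger_force: 34.4
```

Request:
play_rows(moves="0 -0.0005 -0.001 0;0 -0.0005 -0.001 0")

```text
time_s: 9.62
ee_pos: [0.5374, 0.0461, 0.1653]
ee_rot: [2.412, 1.951, 0.05]
force: [8.1, -3.4, 2.1]
opening: 0.0103
finger_force: 34.4
```

Request:
play_rows(moves="0 -0.0005 -0.001 0;0 -0.0005 -0.001 0")

```text
time_s: 9.88
ee_pos: [0.5371, 0.0462, 0.166]
ee_rot: [2.412, 1.951, 0.05]
force: [13.7, -4.4, -4.5]
opening: 0.0105
finger_force: 34.5
```

```bash
python3 -c "
from h import *;st();lid();lid('top')"
```

```text
t 9.875 case mm [-49.3  29.1 166. ] F case [-14.3   1.5  -4.5] q [ 0.094  0.277 -0.155  1.09  -0.014  1.875]
[[-0.007 -0.999 -0.051]
 [-1.     0.007 -0.   ]
 [ 0.001  0.051 -0.999]]
lid angle 0.19147779675420776 n 5074 z at hinge 0.10056029700490648
lid angle 0.20442141335815325 n 750 z at hinge 0.09982739933852283
```

Request:
play_rows(moves="0 0 0 0;0 0 0 0;0 0 -0.03 0;0 0 -0.08 0;0 0 -0.13 0;0 0 -0.18 0;0 0 -0.23 0;0 0 -0.24 0", hand=0.6)

```text
time_s: 10.98
ee_pos: [0.5245, 0.0489, 0.4077]
ee_rot: [2.413, 1.952, 0.052]
force: [0.6, -0.5, -0.5]
opening: 0.0513
finger_force: 0.0
```

```bash
cat > plan.py <<'E'
from h import *
s=st();lid()
p=s["ee_pos"];M=R.from_rotvec(s["ee_rot"]).as_matrix()
az0=np.arctan2(p[1],p[0]);r0=np.hypot(*p[:2])
N=20;W=[]
for i in range(N+1):
    a=az0+(np.radians(168.3)-az0)*i/N; r=r0+(.42-r0)*min(1,i/8)
    W.append(np.array([r*np.cos(a),r*np.sin(a),p[2]]))
for k in (0,8,16):
    Mk=M@R.from_euler("z",-9*k,degrees=True).as_matrix()
    print(";".join("%.3f %.3f %.3f %d"%(*(Mk.T@(W[i]-W[k])),-9*(i-k)) for i in range(k+1,min(k+9,N+1))))
E
python3 plan.py
```

```text
t 10.975 case mm [-36.5  29.  407.7] F case [-0.7  0.4 -0.5] q [ 0.101  0.273  0.457  1.706 -0.013  1.881]
[[-0.007 -0.999 -0.05 ]
 [-1.     0.007 -0.002]
 [ 0.002  0.05  -0.999]]
lid angle 0.19307559481662376 n 5177 z at hinge 0.10041392104031739
0.064 -0.039 -0.002 -9;0.120 -0.086 -0.004 -18;0.167 -0.140 -0.007 -27;0.205 -0.198 -0.010 -36;0.233 -0.259 -0.013 -45;0.252 -0.323 -0.016 -54;0.260 -0.386 -0.019 -63;0.259 -0.448 -0.022 -72
0.058 -0.015 -0.003 -9;0.113 -0.038 -0.006 -18;0.164 -0.069 -0.009 -27;0.210 -0.106 -0.012 -36;0.250 -0.150 -0.015 -45;0.284 -0.199 -0.017 -54;0.311 -0.253 -0.019 -63;0.330 -0.309 -0.021 -72
0.059 -0.008 -0.002 -9;0.116 -0.025 -0.003 -18;0.171 -0.049 -0.003 -27;0.221 -0.081 -0.004 -36
```

Request:
play_rows(moves="0.064 -0.039 -0.002 -9;0.120 -0.086 -0.004 -18;0.167 -0.140 -0.007 -27;0.205 -0.198 -0.010 -36;0.233 -0.259 -0.013 -45;0.252 -0.323 -0.016 -54;0.260 -0.386 -0.019 -63;0.259 -0.448 -0.022 -72", hand=0)

```text
time_s: 12.02
ee_pos: [0.1809, 0.3826, 0.4044]
ee_rot: [0.795, 2.992, 0.001]
force: [0.5, 1.2, -0.1]
opening: -0.0003
finger_force: 0.0
```

Request:
play_rows(moves="0.058 -0.015 -0.003 -9;0.113 -0.038 -0.006 -18;0.164 -0.069 -0.009 -27;0.210 -0.106 -0.012 -36;0.250 -0.150 -0.015 -45;0.284 -0.199 -0.017 -54;0.311 -0.253 -0.019 -63;0.330 -0.309 -0.021 -72")

```text
time_s: 13.02
ee_pos: [-0.2592, 0.2787, 0.4064]
ee_rot: [-1.118, 2.893, -0.041]
force: [-1.4, 1.6, -0.1]
opening: 0.0001
finger_force: 0.0
```

Request:
play_rows(moves="0.059 -0.008 -0.002 -9;0.116 -0.025 -0.003 -18;0.171 -0.049 -0.003 -27;0.221 -0.081 -0.004 -36")

```text
time_s: 13.52
ee_pos: [-0.3685, 0.0703, 0.4072]
ee_rot: [-1.962, 2.413, -0.058]
force: [-1.0, 0.1, 0.2]
opening: 0.0001
finger_force: 0.0
```

```bash
python3 -c "
from h import *;s=st();print(s['ee_pos'],np.degrees(np.arctan2(s['ee_pos'][1],s['ee_pos'][0])))"
```

```text
t 13.525 case mm [842.4 188.8 407.2] F case [1.  0.1 0.2] q [2.953 0.033 0.169 1.755 0.    1.587]
[[ 0.001  0.999 -0.049]
 [ 1.    -0.001 -0.   ]
 [-0.    -0.049 -0.999]]
[-0.36849903  0.07027231  0.4072135 ] 169.2033970985799
```

Request:
play_rows(moves="0 0 -0.06 0;0 0 -0.12 0;0 0 -0.18 0;0 0 -0.24 0")

```text
time_s: 14.02
ee_pos: [-0.3679, 0.0722, 0.524]
ee_rot: [1.972, -2.438, -0.011]
force: [-0.2, -0.3, -0.8]
opening: -0.0001
finger_force: 0.0
```

Request:
play_rows(moves="0 0 -0.06 0")

```text
time_s: 14.15
ee_pos: [-0.3639, 0.0715, 0.5383]
ee_rot: [1.955, -2.417, -0.059]
force: [0.8, 0.0, -0.1]
opening: 0.0002
finger_force: 0.0
```

Request:
play_rows(moves="0 0 -0.3 0")

```text
time_s: 14.28
ee_pos: [-0.3581, 0.0704, 0.5562]
ee_rot: [1.934, -2.391, -0.118]
force: [0.3, -0.2, 0.8]
opening: 0.0
finger_force: 0.0
```

```bash
python3 -c "
from h import *;s=st();print(s['ee_pos'])"
```

```text
t 14.275 case mm [832.3 186.5 556.2] F case [-0.4  0.2  0.8] q [2.947 0.051 0.616 2.036 0.    1.587]
[[ 0.007  0.995  0.1  ]
 [ 1.    -0.007  0.001]
 [ 0.002  0.1   -0.995]]
[-0.35812735  0.07039232  0.55620083]
```

Request:
play_rows(moves="0 0.01 -0.3 0")

```text
time_s: 14.4
ee_pos: [-0.3531, 0.0694, 0.573]
ee_rot: [1.913, -2.365, -0.172]
force: [0.7, 0.9, 0.8]
opening: -0.0
finger_force: 0.0
```

Request:
play_rows(moves="0 0.05 -0.3 0")

```text
time_s: 14.52
ee_pos: [-0.3541, 0.0698, 0.5895]
ee_rot: [1.892, -2.339, -0.224]
force: [-0.2, 0.1, -0.6]
opening: -0.0002
finger_force: 0.0
```

Request:
play_rows(moves="0 0.07 -0.3 0")

```text
time_s: 14.65
ee_pos: [-0.3568, 0.0705, 0.6058]
ee_rot: [1.871, -2.313, -0.275]
force: [-0.8, 0.2, -0.2]
opening: 0.0
finger_force: 0.0
```

Request:
play_rows(moves="0 0.09 -0.3 0")

```text
time_s: 14.78
ee_pos: [-0.3605, 0.0715, 0.6225]
ee_rot: [1.85, -2.287, -0.324]
force: [-0.4, -0.7, -0.1]
opening: 0.0005
finger_force: 0.0
```

Request:
play_rows(moves="0 0.12 -0.3 0")

```text
time_s: 14.9
ee_pos: [-0.3663, 0.073, 0.6397]
ee_rot: [1.827, -2.259, -0.374]
force: [0.0, 0.6, 0.0]
opening: 0.0
finger_force: 0.0
```

Request:
play_rows(moves="0 0.14 -0.3 0")

```text
time_s: 15.02
ee_pos: [-0.3727, 0.0747, 0.657]
ee_rot: [1.804, -2.231, -0.422]
force: [-0.3, 0.4, -0.1]
opening: 0.0001
finger_force: 0.0
```

Request:
play_rows(moves="0 0.16 -0.3 0")

```text
time_s: 15.15
ee_pos: [-0.379, 0.0763, 0.6745]
ee_rot: [1.781, -2.202, -0.469]
force: [1.0, -0.0, -0.4]
opening: 0.0001
finger_force: 0.0
```

Request:
play_rows(moves="0 0.18 -0.3 0")

```text
time_s: 15.28
ee_pos: [-0.3852, 0.0779, 0.6921]
ee_rot: [1.757, -2.172, -0.516]
force: [0.3, -0.1, 0.1]
opening: 0.0001
finger_force: 0.0
```

```bash
python3 -c "
from h import *;s=st();print(s['ee_pos'])"
```

```text
t 15.275 case mm [860.3 184.7 692.1] F case [-0.3  0.   0.1] q [2.940e+00 2.700e-02 9.640e-01 2.036e+00 2.000e-03 1.581e+00]
[[ 0.005  0.891  0.454]
 [ 1.    -0.008  0.003]
 [ 0.007  0.454 -0.891]]
[-0.38522442  0.07791383  0.69212678]
```

Request:
play_rows(moves="0 0.2 -0.3 0")

```text
time_s: 15.4
ee_pos: [-0.391, 0.0795, 0.7098]
ee_rot: [1.733, -2.143, -0.562]
force: [-0.2, 0.1, -0.6]
opening: -0.0002
finger_force: 0.0
```

Request:
play_rows(moves="0 0.2 -0.3 0")

```text
time_s: 15.52
ee_pos: [-0.3939, 0.0804, 0.7275]
ee_rot: [1.708, -2.112, -0.607]
force: [-1.0, 0.2, 0.3]
opening: -0.0003
finger_force: 0.0
```

Request:
play_rows(moves="0 0.2 -0.3 0")

```text
time_s: 15.65
ee_pos: [-0.3936, 0.0807, 0.7454]
ee_rot: [1.683, -2.081, -0.651]
force: [-0.3, 0.3, 0.4]
opening: 0.0001
finger_force: 0.0
```

```bash
cat > plan2.py <<'E'
from h import *
s=st()
p=s["ee_pos"];M=R.from_rotvec(s["ee_rot"]).as_matrix()
az0=np.arctan2(p[1],p[0]);r0=np.hypot(*p[:2]);print(p,r0)
# swing back at fixed orientation to in front of the case, az 0 target
T=np.array([*(O-.22*ex-.03*ey),.30]);az1=np.arctan2(T[1],T[0]);r1=np.hypot(*T[:2]);print(T,az1,r1)
N=26;W=[]
for i in range(N+1):
    f=i/N;a=az0+(az1-az0)*f;r=.40+(r1-.40)*np.clip((f-.6)/.4,0,1);r=r0+(r-r0)*min(1,i/4)
    z=p[2]+(.45-p[2])*min(1,f/.5)+(.40-.45)*max(0,(f-.5)/.5)
    W.append(np.array([r*np.cos(a),r*np.sin(a),z]))
for k in (0,8,16,24):
    print(";".join("%.3f %.3f %.3f 0"%(*(M.T@(W[i]-W[k])),) for i in range(k+1,min(k+9,N+1))))
E
python3 plan2.py
```

```text
t 15.65 case mm [869.1 183.7 745.4] F case [ 0.3 -0.3  0.4] q [2.936 0.042 1.119 2.036 0.004 1.578]
[[ 0.005  0.818  0.575]
 [ 1.    -0.008  0.003]
 [ 0.007  0.575 -0.818]]
[-0.39360725  0.08066668  0.7453751 ] 0.4017882299463114
[0.716215 0.069573 0.3     ] 0.0968360017922845 0.7195862203752931
-0.044 -0.015 0.017 0;-0.087 -0.034 0.031 0;-0.130 -0.057 0.042 0;-0.170 -0.083 0.051 0;-0.209 -0.112 0.058 0;-0.246 -0.145 0.062 0;-0.279 -0.181 0.064 0;-0.309 -0.220 0.065 0
-0.027 -0.041 -0.002 0;-0.049 -0.085 -0.005 0;-0.067 -0.131 -0.009 0;-0.081 -0.178 -0.014 0;-0.091 -0.226 -0.020 0;-0.095 -0.263 -0.042 0;-0.095 -0.301 -0.064 0;-0.102 -0.341 -0.087 0
-0.019 -0.045 -0.027 0;-0.032 -0.094 -0.057 0;-0.037 -0.147 -0.089 0;-0.033 -0.202 -0.123 0;-0.020 -0.258 -0.158 0;0.003 -0.315 -0.193 0;0.035 -0.372 -0.228 0;0.077 -0.427 -0.261 0
0.052 -0.052 -0.031 0;0.113 -0.100 -0.060 0
```

Request:
play_rows(moves="0 0.22 -0.3 0")

```text
time_s: 15.78
ee_pos: [-0.393, 0.0809, 0.7633]
ee_rot: [1.657, -2.049, -0.694]
force: [0.2, -0.1, -0.3]
opening: 0.0001
finger_force: 0.0
```

Request:
play_rows(moves="0 0.24 -0.3 0")

```text
time_s: 15.9
ee_pos: [-0.3921, 0.081, 0.781]
ee_rot: [1.631, -2.017, -0.736]
force: [-0.6, -0.8, -0.5]
opening: 0.0001
finger_force: 0.0
```

```bash
cat > plan2.py <<'E'
from h import *
s=st()
p=s["ee_pos"];M=R.from_rotvec(s["ee_rot"]).as_matrix()
az0=np.arctan2(p[1],p[0]);r0=np.hypot(*p[:2]);print(p,r0)
T=np.array([*(O-.14*ex+.0*ey),.42]);az1=np.arctan2(T[1],T[0]);r1=np.hypot(*T[:2]);print(T,az1,r1)
N=24;W=[];D=90/N
for i in range(N+1):
    f=i/N;a=az0+(az1-az0)*f;r=.40+(r1-.40)*np.clip((f-.6)/.4,0,1);r=r0+(r-r0)*min(1,i/4)
    z=p[2]+(.42-p[2])*min(1,f/.6)
    W.append(np.array([r*np.cos(a),r*np.sin(a),z]))
for k in (0,8,16):
    Mk=M@R.from_euler("z",D*k,degrees=True).as_matrix()
    print(";".join("%.3f %.3f %.3f %.1f"%(*(Mk.T@(W[i]-W[k])),D*(i-k)) for i in range(k+1,min(k+9,N+1))))
E
python3 plan2.py
```

```text
t 15.9 case mm [867.7 183.1 781. ] F case [ 0.4  0.9 -0.5] q [2.933 0.046 1.217 2.036 0.006 1.576]
[[ 0.004  0.761  0.649]
 [ 1.    -0.009  0.003]
 [ 0.008  0.649 -0.761]]
[-0.39211775  0.08096871  0.78097193] 0.4003901386731897
[0.631802 0.056378 0.42    ] 0.0889979321781382 0.634312419938314
-0.048 -0.018 0.017 3.8;-0.095 -0.040 0.030 7.5;-0.140 -0.067 0.040 11.2;-0.184 -0.097 0.047 15.0;-0.225 -0.132 0.050 18.8;-0.263 -0.170 0.050 22.5;-0.297 -0.211 0.048 26.2;-0.328 -0.255 0.043 30.0
-0.046 -0.028 -0.007 3.8;-0.088 -0.059 -0.016 7.5;-0.126 -0.095 -0.026 11.2;-0.161 -0.135 -0.037 15.0;-0.191 -0.178 -0.049 18.8;-0.216 -0.224 -0.060 22.5;-0.245 -0.258 -0.085 26.2;-0.275 -0.290 -0.121 30.0
-0.040 -0.020 -0.038 3.8;-0.077 -0.048 -0.078 7.5;-0.111 -0.085 -0.118 11.2;-0.141 -0.129 -0.159 15.0;-0.164 -0.182 -0.198 18.8;-0.181 -0.241 -0.235 22.5;-0.191 -0.307 -0.270 26.2;-0.193 -0.378 -0.301 30.0
```

Request:
play_rows(moves="-0.048 -0.018 0.017 3.8;-0.095 -0.040 0.030 7.5;-0.140 -0.067 0.040 11.2;-0.184 -0.097 0.047 15.0;-0.225 -0.132 0.050 18.8;-0.263 -0.170 0.050 22.5;-0.297 -0.211 0.048 26.2;-0.328 -0.255 0.043 30.0")

```text
time_s: 16.9
ee_pos: [-0.2037, 0.3371, 0.6068]
ee_rot: [1.025, -2.299, -0.537]
force: [-0.8, 1.2, -0.2]
opening: -0.0
finger_force: 0.0
```

Request:
play_rows(moves="-0.046 -0.028 -0.007 3.8;-0.088 -0.059 -0.016 7.5;-0.126 -0.095 -0.026 11.2;-0.161 -0.135 -0.037 15.0;-0.191 -0.178 -0.049 18.8;-0.216 -0.224 -0.060 22.5;-0.245 -0.258 -0.085 26.2;-0.275 -0.290 -0.121 30.0")

```text
time_s: 17.9
ee_pos: [0.1708, 0.3528, 0.4228]
ee_rot: [0.379, -2.455, -0.334]
force: [-0.0, 0.2, -0.9]
opening: 0.0003
finger_force: 0.0
```

```bash
python3 -c "
from h import *
s=st();p=s['ee_pos'];M=R.from_rotvec(s['ee_rot']).as_matrix();print(p)
T=np.array([*(O-.14*ex),.42]);r0=np.hypot(*p[:2]);a0=np.arctan2(p[1],p[0]);r1=np.hypot(*T[:2]);a1=np.arctan2(T[1],T[0])
C=np.array([[*ex,0],[*ey,0],[0,0,1]]);x=(C@M)[:,0];print('turn left',90-np.degrees(np.arctan2(-(C@M)[1,1]*0+ -(C@M)[1,1]*0+1,1))*0)
for i in range(1,9):
    a=a0+(a1-a0)*i/8;r=r0+(r1-r0)*i/8;w=np.array([r*np.cos(a),r*np.sin(a),p[2]+(.42-p[2])*i/8])
    print('%.3f %.3f %.3f'%(*(M.T@(w-p)),))"
```

```text
t 17.9 case mm [ 371.5 -197.1  422.8] F case [ 0.1 -0.2 -0.9] q [0.713 0.294 0.311 2.036 0.54  0.281]
[[ 0.678  0.372  0.634]
 [ 0.494 -0.869 -0.018]
 [ 0.544  0.325 -0.773]]
[0.17075756 0.35284288 0.42278812]
turn left 90.0
-0.047 -0.011 -0.037
-0.092 -0.032 -0.077
-0.134 -0.063 -0.120
-0.172 -0.105 -0.163
-0.204 -0.156 -0.207
-0.228 -0.217 -0.249
-0.244 -0.286 -0.289
-0.251 -0.363 -0.326
```

Request:
play_rows(moves="-0.047 -0.011 -0.03 4;-0.092 -0.032 -0.065 8;-0.134 -0.063 -0.1 12;-0.172 -0.105 -0.14 16;-0.204 -0.156 -0.185 20;-0.228 -0.217 -0.22 24;-0.244 -0.286 -0.26 27;-0.251 -0.363 -0.30 30")

```text
time_s: 18.9
ee_pos: [0.4276, 0.1853, 0.2875]
ee_rot: [-0.279, -2.482, -0.129]
force: [-0.1, 0.6, 0.3]
opening: 0.0003
finger_force: 0.0
```

Request:
play_rows(moves="0 0 0 0;0 0 0 0")

```text
time_s: 19.15
ee_pos: [0.4268, 0.1866, 0.2883]
ee_rot: [-0.277, -2.482, -0.13]
force: [-0.3, -0.4, -0.0]
opening: -0.0002
finger_force: 0.0
```

```bash
python3 -c "
from h import *
s=st();lid();lid('top')"
```

```text
t 19.15 case mm [ 87.1 -86.1 288.3] F case [ 0.2  0.4 -0. ] q [0.226 0.66  0.536 2.036 0.29  0.359]
[[ 0.797 -0.027  0.603]
 [-0.006 -0.999 -0.038]
 [ 0.604  0.027 -0.797]]
lid angle 0.1775295810450811 n 5292 z at hinge 0.10133260044351708
lid angle 0.1726081665479942 n 1499 z at hinge 0.10245976034599089
```

```bash
cat > go.py <<'E'
from h import *
import sys
C=np.array([[*ex,0],[*ey,0],[0,0,1]])
def go(W):
    s=st();M=C@R.from_rotvec(s["ee_rot"]).as_matrix();i=s["ee_pos"][:2]-O
    p=1e3*np.r_[i@ex,i@ey,s["ee_pos"][2]];q=p
    for w in W:
        n=int(np.ceil(np.linalg.norm(w-q)/60));
        for k in range(1,n+1):print("%.4f %.4f %.4f 0"%(*(M.T@(q+(w-q)*k/n-p)/1e3),),end=";")
        q=np.array(w,float);print("  ->",w)
if __name__=="__main__":go([np.array([float(a) for a in x.split(",")]) for x in sys.argv[1:]])
E
python3 go.py=0 2>/dev/null; python3 go.py 20,115,220 -- 2>/dev/null | head -0
python3 - <<'E'
from go import *
go([np.array(x,float) for x in((20,115,220),(-100,115,178),(-137,115,145),(-140,70,110),(-138,-70,85))])
E
```

```text
t 19.25 case mm [ 87.5 -86.4 288.4] F case [-0.5  0.   0.1] q [0.227 0.659 0.535 2.036 0.29  0.359]
[[ 0.797 -0.026  0.603]
 [-0.005 -0.999 -0.037]
 [ 0.604  0.027 -0.797]]
-0.0240 -0.0503 0.0016 0;-0.0480 -0.1006 0.0031 0;-0.0721 -0.1510 0.0047 0;-0.0961 -0.2013 0.0063 0;  -> [ 20. 115. 220.]
-0.1364 -0.2006 -0.0067 0;-0.1768 -0.1999 -0.0197 0;-0.2171 -0.1993 -0.0327 0;  -> [-100.  115.  178.]
-0.2665 -0.1992 -0.0287 0;  -> [-137.  115.  145.]
-0.2898 -0.1551 -0.0009 0;  -> [-140.   70.  110.]
-0.2941 -0.1087 0.0079 0;-0.2984 -0.0623 0.0167 0;-0.3027 -0.0159 0.0254 0;  -> [-138.  -70.   85.]
```

Request:
play_rows(moves="-0.024 -0.050 0.0016 0;-0.048 -0.1 0.003 0;-0.072 -0.151 0.0047 0;-0.096 -0.201 0.006 0;-0.136 -0.2 -0.0067 0;-0.177 -0.2 -0.02 0;-0.217 -0.2 -0.033 0;-0.217 -0.2 -0.033 0")

```text
time_s: 20.25
ee_pos: [0.5464, -0.0454, 0.1602]
ee_rot: [-0.281, -2.508, -0.13]
force: [0.2, 0.2, 0.2]
opening: 0.0006
finger_force: 0.0
```

Run:
```python
from go import *
go([np.array(x,float) for x in((-100,115,178),(-137,115,145),(-140,70,110),(-138,-70,85))])
```

```text
t 20.25 case mm [-77.  117.  160.2] F case [-0.2 -0.3  0.2] q [-0.129  0.982  0.829  2.036  0.083  0.067]
[[ 0.813 -0.028  0.582]
 [-0.006 -0.999 -0.04 ]
 [ 0.582  0.029 -0.812]]
-0.0084 0.0031 -0.0278 0;  -> [-100.  115.  178.]
-0.0577 0.0032 -0.0225 0;  -> [-137.  115.  145.]
-0.0802 0.0473 0.0060 0;  -> [-140.   70.  110.]
-0.0842 0.0936 0.0150 0;-0.0882 0.1400 0.0241 0;-0.0923 0.1864 0.0331 0;  -> [-138.  -70.   85.]
```

Run:
```python
from go import *
go([np.array(x,float) for x in((-68,187,160),(-72,187,102),(-138,187,95),(-138,-70,85))])
```

```text
t 20.25 case mm [-77.  117.  160.2] F case [-0.2 -0.3  0.2] q [-0.129  0.982  0.829  2.036  0.083  0.067]
[[ 0.813 -0.028  0.582]
 [-0.006 -0.999 -0.04 ]
 [ 0.582  0.029 -0.812]]
0.0034 -0.0351 0.0013 0;0.0067 -0.0702 0.0026 0;  -> [-68. 187. 160.]
-0.0303 -0.0718 0.0474 0;  -> [-72. 187. 102.]
-0.0592 -0.0710 0.0310 0;-0.0880 -0.0701 0.0147 0;  -> [-138.  187.   95.]
-0.0889 -0.0188 0.0184 0;-0.0897 0.0325 0.0221 0;-0.0906 0.0838 0.0257 0;-0.0914 0.1351 0.0294 0;-0.0923 0.1864 0.0331 0;  -> [-138.  -70.   85.]
```

Request:
play_rows(moves="0.003 -0.035 0.001 0;0.007 -0.07 0.003 0;0.007 -0.07 0.003 0;-0.03 -0.072 0.047 0;-0.03 -0.072 0.047 0;-0.059 -0.071 0.031 0;-0.088 -0.07 0.015 0;-0.088 -0.07 0.015 0")

```text
time_s: 21.25
ee_pos: [0.5797, -0.1231, 0.0907]
ee_rot: [-0.283, -2.529, -0.128]
force: [-0.4, 0.8, 0.0]
opening: -0.0
finger_force: 0.0
```

Run:
```python
from go import *
go([np.array(x,float) for x in((-138,187,90),(-138,-70,85))])
lid()
```

```text
t 21.25 case mm [-125.2  186.3   90.7] F case [ 0.6 -0.7  0. ] q [-0.224  1.151  1.016  2.037  0.029 -0.01 ]
[[ 0.825 -0.028  0.565]
 [-0.007 -0.999 -0.04 ]
 [ 0.565  0.029 -0.824]]
-0.0109 -0.0003 -0.0067 0;  -> [-138.  187.   90.]
-0.0111 0.0510 -0.0038 0;-0.0113 0.1023 -0.0009 0;-0.0116 0.1537 0.0020 0;-0.0118 0.2050 0.0048 0;-0.0120 0.2563 0.0077 0;  -> [-138.  -70.   85.]
lid angle 0.176014833652466 n 4244 z at hinge 0.10171806340363769
```

```bash
cat > fk.py <<'E'
import numpy as np
from scipy.optimize import brentq
D=[(.2134,-.0351,1.3235,.5,.2448),(-.498,-.625,1.443,.1665,.2453),(-.263,.248,2.036,.2043,.522),(.033,.169,1.755,.3751,.4072),(.046,1.217,2.036,.4004,.781),(.042,1.119,2.036,.4018,.7454),(1.151,1.016,2.037,.593,.0907),(.027,.964,2.036,.393,.6921)]
A=[];b=[]
def row(q2,a,p):return [1,0,np.sin(q2),np.cos(a),np.sin(a),np.cos(p)],[0,1,np.cos(q2),-np.sin(a),np.cos(a),-np.sin(p)]
for q2,q3,q4,r,z in D:
    u,v=row(q2,q2-q3,q2-q3+q4);A+=[u,v];b+=[r,z]
P,res,rk,_=np.linalg.lstsq(np.array(A),np.array(b),rcond=None)
if __name__=="__main__":
    print(P.round(3),rk,np.abs(np.array(A)@P-b).max())
    from scipy.optimize import least_squares
    for r in(.56,.58,.6,.62,.64,.66):
        o=[]
        for z in(.07,.085,.1,.13,.16,.2):
            # at q4=2.04: solve q2,a
            f=lambda x:[np.dot(u,P)-t for u,t in zip(row(x[0],x[1],x[1]+2.036),(r,z))]
            s=least_squares(f,[1.,.2]);o.append("%5.1f(%.2f)"%(np.degrees(s.x[1]+2.036)-90,s.x[0]) if s.cost<1e-6 else "  --  ")
        print(r,o)
E
python3 fk.py
```

```text
[0.    0.243 0.486 0.393 0.066 0.441] 6 0.0003086697496586521
0.56 [' 40.2(1.17)', ' 39.3(1.14)', ' 38.3(1.11)', ' 36.1(1.05)', ' 33.7(0.99)', ' 30.2(0.92)']
0.58 [' 37.4(1.18)', ' 36.5(1.15)', ' 35.6(1.12)', ' 33.5(1.06)', ' 31.2(1.01)', ' 27.8(0.94)']
0.6 [' 34.6(1.19)', ' 33.8(1.17)', ' 32.9(1.14)', ' 30.9(1.08)', ' 28.6(1.03)', ' 25.3(0.96)']
0.62 [' 31.8(1.21)', ' 31.0(1.18)', ' 30.1(1.16)', ' 28.2(1.10)', ' 26.0(1.05)', ' 22.9(0.98)']
0.64 [' 29.0(1.23)', ' 28.2(1.20)', ' 27.3(1.18)', ' 25.5(1.12)', ' 23.4(1.07)', ' 20.4(1.00)']
0.66 [' 26.1(1.25)', ' 25.3(1.22)', ' 24.5(1.20)', ' 22.7(1.15)', ' 20.7(1.09)', ' 17.8(1.03)']
```

Run:
```python
from go import *
go([np.array(x,float) for x in((-118,180,68),(-116,-68,66))])
```

```text
t 21.3 case mm [-124.5  186.5   91.4] F case [ 0.2 -0.9 -0.3] q [-0.224  1.149  1.013  2.037  0.028 -0.01 ]
[[ 0.824 -0.028  0.566]
 [-0.007 -0.999 -0.04 ]
 [ 0.566  0.029 -0.824]]
-0.0079 0.0056 0.0232 0;  -> [-118.  180.   68.]
-0.0074 0.0551 0.0257 0;-0.0070 0.1047 0.0283 0;-0.0065 0.1542 0.0308 0;-0.0061 0.2037 0.0334 0;-0.0056 0.2533 0.0359 0;  -> [-116.  -68.   66.]
```

Request:
play_rows(moves="-0.003 0.03 0.004 0;-0.006 0.06 0.015 0;-0.007 0.105 0.028 0;-0.0065 0.154 0.031 0;-0.006 0.204 0.033 0;-0.006 0.253 0.036 0;-0.006 0.253 0.036 0")

```text
time_s: 22.18
ee_pos: [0.6142, 0.1306, 0.0641]
ee_rot: [-0.28, -2.534, -0.13]
force: [0.5, -0.4, 0.1]
opening: 0.0002
finger_force: 0.0
```

```bash
cat >> go.py <<'E'
def tip():
    s=observe();M=C@R.from_rotvec(s["ee_rot"]).as_matrix();i=s["ee_pos"][:2]-O
    p=1e3*np.r_[i@ex,i@ey,s["ee_pos"][2]]
    e=p+14*M[:,2]+11*M[:,0];d=-M[:,2];L=p+14*M[:,2]+11*M[:,0]
    # clearance of the finger's inner face to the lip edge (-105,102)
    print("corner",e.round(1),"lip clear",float(-(np.array([e[0]+105,e[2]-102])@[M[0,0],M[2,0]])).__round__(1),"tilt",np.degrees(np.arcsin(M[0,2])).round(1))
E
python3 -c "
from go import *;st();tip()"
```

```text
t 22.175 case mm [-107.8  -69.1   64.1] F case [-0.6  0.2  0.1] q [0.108 1.236 1.139 2.037 0.213 0.266]
[[ 0.827 -0.026  0.561]
 [-0.004 -0.999 -0.041]
 [ 0.562  0.032 -0.827]]
corner [-90.8 -69.7  58.7] lip clear 12.6 tilt 34.1
```

Request:
play_rows(moves="0 0 -0.004 0;0.003 0 -0.008 0;0.004 0 -0.01 0;0.004 0 -0.01 0")

```text
time_s: 22.68
ee_pos: [0.6132, 0.1249, 0.0722]
ee_rot: [-0.288, -2.536, -0.133]
force: [0.4, -1.1, 0.2]
opening: -0.0004
finger_force: 0.0
```

```bash
python3 -c "
from go import *;st();tip()"
```

```text
t 22.675 case mm [-107.9  -63.3   72.2] F case [-0.6  1.   0.2] q [0.1   1.218 1.124 2.037 0.211 0.265]
[[ 0.829 -0.032  0.559]
 [-0.009 -0.999 -0.045]
 [ 0.559  0.032 -0.828]]
corner [-91.  -64.   66.8] lip clear 8.1 tilt 34.0
```

Request:
play_rows(moves="0.001 0.005 -0.004 0;0.003 0.006 -0.008 0;0.004 0.006 -0.013 0;0.004 0.006 -0.013 0")

```text
time_s: 23.18
ee_pos: [0.6129, 0.1297, 0.0823]
ee_rot: [-0.289, -2.545, -0.135]
force: [10.4, -0.8, -0.6]
opening: 0.0001
finger_force: 5.2
```

```bash
python3 -c "
from go import *;st();tip()"
```

```text
t 23.175 case mm [-106.6  -68.    82.3] F case [-10.3  -1.3  -0.6] q [0.106 1.199 1.114 2.035 0.214 0.271]
[[ 0.834 -0.033  0.551]
 [-0.008 -0.999 -0.047]
 [ 0.552  0.035 -0.833]]
corner [-89.8 -68.7  76.7] lip clear 1.2 tilt 33.4
```

Request:
play_rows(moves="-0.003 0 -0.002 0;-0.005 0 -0.0033 0")

```text
time_s: 23.42
ee_pos: [0.6143, 0.1281, 0.0808]
ee_rot: [-0.29, -2.546, -0.136]
force: [0.1, 0.6, -0.9]
opening: 0.0
finger_force: 0.0
```

```bash
python3 -c "
from go import *;st();tip()"
```

```text
t 23.425 case mm [-108.3  -66.7   80.8] F case [ 0.1 -0.6 -0.9] q [0.103 1.204 1.121 2.037 0.214 0.27 ]
[[ 0.835 -0.034  0.55 ]
 [-0.009 -0.999 -0.048]
 [ 0.551  0.035 -0.834]]
corner [-91.4 -67.5  75.2] lip clear 3.4 tilt 33.4
```

Request:
play_rows(moves="0 -0.005 -0.0003 0;-0.0001 -0.01 -0.0005 0;-0.0002 -0.014 -0.0007 0;-0.0002 -0.014 -0.0007 0")

```text
time_s: 23.92
ee_pos: [0.6117, 0.1138, 0.081]
ee_rot: [-0.291, -2.547, -0.137]
force: [0.8, 0.4, 0.0]
opening: -0.0
finger_force: 0.0
```

```bash
python3 -c "
from go import *;st();tip()"
```

```text
t 23.925 case mm [-108.7  -52.2   81. ] F case [-0.7 -0.5  0. ] q [0.085 1.178 1.066 2.01  0.205 0.255]
[[ 0.835 -0.034  0.549]
 [-0.009 -0.999 -0.049]
 [ 0.55   0.036 -0.834]]
corner [-91.8 -53.   75.3] lip clear 3.7 tilt 33.3
```

No contact yet, and q4 is off its limit. I'll continue the sweep.

Request:
play_rows(moves="0 -0.005 -0.0003 0;-0.0001 -0.01 -0.0005 0;-0.0002 -0.014 -0.0007 0;-0.0002 -0.014 -0.0007 0")

```text
time_s: 24.42
ee_pos: [0.609, 0.1002, 0.0808]
ee_rot: [-0.291, -2.547, -0.137]
force: [-0.2, 0.3, 1.1]
opening: -0.0001
finger_force: 0.0
```

```bash
python3 -c "
from go import *;st();tip()"
```

```text
t 24.425 case mm [-108.8  -38.2   80.8] F case [ 0.2 -0.3  1.1] q [0.068 1.158 1.023 1.99  0.195 0.24 ]
[[ 0.835 -0.034  0.549]
 [-0.009 -0.999 -0.049]
 [ 0.55   0.036 -0.834]]
corner [-91.9 -39.   75.2] lip clear 3.8 tilt 33.3
```

Request:
play_rows(moves="0 -0.005 -0.0003 0;-0.0001 -0.01 -0.0005 0;-0.0002 -0.014 -0.0007 0;-0.0002 -0.014 -0.0007 0")

```text
time_s: 24.92
ee_pos: [0.6062, 0.0864, 0.0808]
ee_rot: [-0.291, -2.547, -0.137]
force: [0.1, 0.3, -1.2]
opening: 0.0001
finger_force: 0.0
```

```bash
python3 -c "
from go import *;st();tip()"
```

```text
t 24.925 case mm [-108.9  -24.2   80.8] F case [-0.  -0.3 -1.2] q [0.05  1.141 0.986 1.973 0.186 0.224]
[[ 0.835 -0.034  0.549]
 [-0.009 -0.999 -0.049]
 [ 0.55   0.036 -0.834]]
corner [-92.  -25.   75.1] lip clear 3.9 tilt 33.3
```

Request:
play_rows(moves="0 -0.005 -0.0003 0;0 -0.01 -0.0005 0;0 -0.014 -0.0007 0;0 -0.014 -0.0007 0")

```text
time_s: 25.42
ee_pos: [0.6033, 0.0727, 0.0809]
ee_rot: [-0.291, -2.547, -0.137]
force: [-0.2, 0.1, 0.6]
opening: 0.0002
finger_force: 0.0
```

```bash
python3 -c "
from go import *;st();tip()"
```

```text
t 25.425 case mm [-108.7  -10.2   80.9] F case [ 0.2 -0.1  0.6] q [0.033 1.125 0.953 1.958 0.177 0.209]
[[ 0.835 -0.034  0.549]
 [-0.009 -0.999 -0.049]
 [ 0.55   0.036 -0.834]]
corner [-91.9 -11.   75.2] lip clear 3.8 tilt 33.3
```

Request:
play_rows(moves="0 -0.005 -0.0003 0;0 -0.01 -0.0005 0;0 -0.014 -0.0007 0;0 -0.014 -0.0007 0")

```text
time_s: 25.92
ee_pos: [0.6004, 0.059, 0.081]
ee_rot: [-0.291, -2.547, -0.137]
force: [-0.2, -0.0, -0.2]
opening: -0.0004
finger_force: 0.0
```

```bash
python3 -c "
from go import *;st();tip()"
```

```text
t 25.925 case mm [-108.7    3.8   81. ] F case [ 0.2  0.1 -0.2] q [0.015 1.112 0.925 1.946 0.167 0.194]
[[ 0.835 -0.034  0.549]
 [-0.009 -0.999 -0.049]
 [ 0.55   0.036 -0.834]]
corner [-91.8   3.   75.3] lip clear 3.7 tilt 33.3
```

Request:
play_rows(moves="0 -0.005 -0.0003 0;0 -0.01 -0.0005 0;0 -0.014 -0.0007 0;0 -0.014 -0.0007 0")

```text
time_s: 26.42
ee_pos: [0.5975, 0.0455, 0.081]
ee_rot: [-0.291, -2.547, -0.137]
force: [1.5, 2.5, -0.2]
opening: -0.0001
finger_force: 1.0
```

```bash
python3 -c "
from go import *;st();tip()"
```

```text
t 26.425 case mm [-108.6   17.6   81. ] F case [-1.  -2.7 -0.2] q [-0.003  1.1    0.9    1.935  0.158  0.178]
[[ 0.835 -0.034  0.549]
 [-0.009 -0.999 -0.049]
 [ 0.55   0.036 -0.834]]
corner [-91.7  16.8  75.4] lip clear 3.5 tilt 33.3
```

Request:
play_rows(moves="0 -0.003 -0.0002 0;0 -0.006 -0.0003 0;0 -0.006 -0.0003 0")

```text
time_s: 26.8
ee_pos: [0.5962, 0.0396, 0.081]
ee_rot: [-0.29, -2.547, -0.137]
force: [1.3, 3.2, -0.6]
opening: -0.0001
finger_force: 1.5
```

Request:
play_rows(moves="0 -0.002 -0.0001 0;0 -0.004 -0.0002 0;0 -0.004 -0.0002 0")

```text
time_s: 27.18
ee_pos: [0.5953, 0.0356, 0.081]
ee_rot: [-0.29, -2.547, -0.136]
force: [0.7, 1.4, -0.6]
opening: 0.0
finger_force: 1.6
```

Friction-level force, so the tab is sliding. I'll push on in small steps to the stop.

Request:
play_rows(moves="0 -0.002 -0.0001 0;0 -0.003 -0.0002 0;0 -0.003 -0.0002 0")

```text
time_s: 27.55
ee_pos: [0.5952, 0.0334, 0.081]
ee_rot: [-0.29, -2.548, -0.138]
force: [5.4, 7.3, -3.1]
opening: -0.0003
finger_force: 4.6
```

Request:
play_rows(moves="0 -0.001 0 0;0 -0.002 -0.0001 0;0 -0.002 -0.0001 0")

```text
time_s: 27.92
ee_pos: [0.5952, 0.0319, 0.0809]
ee_rot: [-0.29, -2.549, -0.139]
force: [9.3, 10.7, -3.9]
opening: 0.0001
finger_force: 6.9
```

```bash
python3 -c "
from go import *;st();tip()"
```

```text
t 27.925 case mm [-109.1   31.4   80.9] F case [ -7.  -12.3  -3.9] q [-0.022  1.089  0.878  1.924  0.149  0.162]
[[ 0.836 -0.034  0.548]
 [-0.008 -0.999 -0.05 ]
 [ 0.549  0.038 -0.835]]
corner [-92.3  30.6  75.2] lip clear 4.0 tilt 33.2
```

Request:
play_rows(moves="0 -0.001 0 0;0 -0.001 0 0;0 -0.001 0 0")

```text
time_s: 28.3
ee_pos: [0.5952, 0.0312, 0.0809]
ee_rot: [-0.29, -2.549, -0.14]
force: [10.7, 13.2, -4.4]
opening: 0.0002
finger_force: 7.9
```

Request:
play_rows(moves="0 -0.001 0 0;0 -0.001 0 0;0 -0.001 0 0")

```text
time_s: 28.68
ee_pos: [0.5949, 0.0287, 0.0808]
ee_rot: [-0.29, -2.55, -0.137]
force: [11.0, 0.6, -2.4]
opening: 0.0005
finger_force: 5.6
```

```bash
python3 -c "
from go import *;st();tip()"
```

```text
t 28.675 case mm [-109.5   34.6   80.8] F case [-10.6  -2.8  -2.4] q [-0.025  1.088  0.875  1.922  0.145  0.159]
[[ 0.836 -0.034  0.547]
 [-0.009 -0.999 -0.049]
 [ 0.548  0.036 -0.836]]
corner [-92.6  33.8  75.1] lip clear 4.4 tilt 33.2
```

Request:
play_rows(moves="-0.007 0 -0.004 0;-0.007 0.017 -0.004 0;0.0005 0.017 0.0005 0;0.0005 0.017 0.0005 0")

```text
time_s: 29.18
ee_pos: [0.5968, 0.0466, 0.0818]
ee_rot: [-0.289, -2.547, -0.136]
force: [-0.0, 0.0, -0.6]
opening: 0.0001
finger_force: 0.0
```

```bash
python3 -c "
from go import *;st();tip()"
```

```text
t 29.175 case mm [-107.7   16.6   81.8] F case [ 0.1 -0.  -0.6] q [-1.000e-03  1.098e+00  8.980e-01  1.935e+00  1.580e-01  1.790e-01]
[[ 0.835 -0.033  0.55 ]
 [-0.008 -0.999 -0.048]
 [ 0.551  0.035 -0.834]]
corner [-90.9  15.9  76.2] lip clear 2.4 tilt 33.3
```

Request:
play_rows(moves="0 -0.005 -0.0003 0;0 -0.009 -0.0005 0;0 -0.009 -0.0005 0")

```text
time_s: 29.55
ee_pos: [0.5959, 0.0367, 0.0814]
ee_rot: [-0.291, -2.548, -0.137]
force: [4.4, 2.5, -2.6]
opening: -0.0
finger_force: 2.3
```

Request:
play_rows(moves="0 -0.002 -0.0001 0;0 -0.002 -0.0001 0;0 -0.002 -0.0001 0")

```text
time_s: 29.92
ee_pos: [0.5954, 0.035, 0.0814]
ee_rot: [-0.291, -2.548, -0.137]
force: [4.4, 3.1, -3.9]
opening: -0.0001
finger_force: 3.1
```

Request:
play_rows(moves="0 -0.0015 -0.0001 0;0 -0.0015 -0.0001 0;0 -0.0015 -0.0001 0")

```text
time_s: 30.3
ee_pos: [0.5953, 0.0341, 0.0814]
ee_rot: [-0.29, -2.548, -0.138]
force: [6.2, 6.6, -3.2]
opening: -0.0002
finger_force: 4.8
```

```bash
python3 -c "
from go import *;st();tip()"
```

```text
t 30.3 case mm [-108.7   29.2   81.4] F case [-4.7 -7.7 -3.2] q [-0.019  1.091  0.881  1.927  0.15   0.164]
[[ 0.835 -0.034  0.548]
 [-0.008 -0.999 -0.05 ]
 [ 0.549  0.037 -0.835]]
corner [-91.9  28.5  75.8] lip clear 3.4 tilt 33.3
```

Request:
play_rows(moves="-0.002 0.002 -0.001 0;-0.015 0.002 -0.009 0;-0.03 0.002 -0.02 0;-0.04 0.002 -0.026 0;-0.04 0.002 -0.026 0")

```text
time_s: 30.92
ee_pos: [0.6239, 0.025, 0.0747]
ee_rot: [-0.295, -2.565, -0.14]
force: [-0.0, 0.3, 0.6]
opening: -0.0
finger_force: 0.0
```

```bash
python3 -c "
from go import *
tip();lid();lid('top')
go([np.array([-150,30,z]) for z in(130,180,230,280,330)])"
```

```text
corner [-121.9   31.4   68.8] lip clear 32.0 tilt 32.3
lid angle -0.09704338505426724 n 3072 z at hinge 0.48766674503168367
lid angle 0.006959109727599285 n 415 z at hinge 0.13259839578970248
t 31.025 case mm [-138.5   32.    75.1] F case [ 0.3 -0.6  0.4] q [-0.029  1.209  1.125  2.036  0.145  0.159]
[[ 0.845 -0.036  0.534]
 [-0.01  -0.999 -0.052]
 [ 0.535  0.039 -0.844]]
0.0197 0.0046 -0.0523 0;  -> [-150   30  130]
0.0465 0.0065 -0.0945 0;  -> [-150   30  180]
0.0732 0.0085 -0.1367 0;  -> [-150   30  230]
0.0999 0.0104 -0.1789 0;  -> [-150   30  280]
0.1267 0.0124 -0.2211 0;  -> [-150   30  330]
```

Request:
play_rows(moves="0.005 0.002 -0.02 0;0.012 0.004 -0.035 0;0.019 0.005 -0.052 0;0.019 0.005 -0.052 0")

```text
time_s: 31.52
ee_pos: [0.6159, 0.0267, 0.1212]
ee_rot: [-0.3, -2.593, -0.145]
force: [-0.7, -0.6, 0.3]
opening: -0.0001
finger_force: 0.0
```

```bash
python3 -c "
from go import *
tip()
go([np.array([-150,30,z]) for z in(150,200,250,300)])"
```

```text
corner [-113.9   31.4  114.8] lip clear 1.1 tilt 30.7
t 31.525 case mm [-130.5   32.3  121.2] F case [0.5 0.8 0.3] q [-0.028  1.117  1.062  2.036  0.147  0.163]
[[ 0.859 -0.039  0.51 ]
 [-0.011 -0.998 -0.058]
 [ 0.511  0.045 -0.858]]
-0.0020 0.0043 -0.0346 0;  -> [-150   30  150]
0.0236 0.0066 -0.0775 0;  -> [-150   30  200]
0.0491 0.0088 -0.1204 0;  -> [-150   30  250]
0.0747 0.0110 -0.1633 0;  -> [-150   30  300]
```

Request:
play_rows(moves="-0.014 0.003 -0.054 0;-0.014 0.003 -0.054 0")

```text
time_s: 31.78
ee_pos: [0.6225, 0.0202, 0.1432]
ee_rot: [-0.31, -2.633, -0.153]
force: [-0.7, -0.9, -0.3]
opening: 0.0002
finger_force: 0.0
```

Request:
play_rows(moves="-0.012 0.003 -0.054 0;-0.012 0.003 -0.054 0")

```text
time_s: 32.02
ee_pos: [0.6263, 0.0149, 0.1669]
ee_rot: [-0.319, -2.671, -0.16]
force: [-0.1, -0.3, 0.4]
opening: 0.0
finger_force: 0.0
```

Request:
play_rows(moves="-0.005 0.003 -0.054 0;-0.005 0.003 -0.054 0")

```text
time_s: 32.28
ee_pos: [0.6252, 0.0111, 0.1942]
ee_rot: [-0.327, -2.705, -0.166]
force: [-0.0, -0.3, -0.3]
opening: -0.0003
finger_force: 0.0
```

```bash
python3 -c "
from go import *
tip();st()"
```

```text
corner [-126.9   44.3  186. ] lip clear -14.5 tilt 24.1
t 32.275 case mm [-142.6   45.7  194.2] F case [-0.   0.3 -0.3] q [-0.052  0.998  1.058  2.036  0.144  0.159]
[[ 0.912 -0.051  0.408]
 [-0.019 -0.996 -0.083]
 [ 0.41   0.068 -0.909]]
```

Request:
play_rows(moves="-0.005 -0.003 -0.054 0;-0.005 -0.003 -0.054 0")

```text
time_s: 32.52
ee_pos: [0.6223, 0.0013, 0.2205]
ee_rot: [-0.335, -2.739, -0.172]
force: [0.3, -0.6, -0.5]
opening: 0.0004
finger_force: 0.0
```

Request:
play_rows(moves="-0.005 -0.003 -0.054 0;-0.005 -0.003 -0.054 0")

```text
time_s: 32.78
ee_pos: [0.6186, -0.0078, 0.2464]
ee_rot: [-0.343, -2.773, -0.177]
force: [0.6, 0.4, 0.1]
opening: -0.0002
finger_force: 0.0
```

Request:
play_rows(moves="-0.005 -0.003 -0.054 0;-0.005 -0.003 -0.054 0")

```text
time_s: 33.02
ee_pos: [0.6141, -0.0165, 0.2718]
ee_rot: [-0.351, -2.807, -0.183]
force: [-0.2, 0.3, 0.0]
opening: 0.0003
finger_force: 0.0
```

Request:
play_rows(moves="-0.005 -0.003 -0.054 0;-0.005 -0.003 -0.054 0")

```text
time_s: 33.28
ee_pos: [0.6087, -0.0251, 0.2969]
ee_rot: [-0.36, -2.842, -0.187]
force: [0.3, -0.5, 0.3]
opening: 0.0001
finger_force: 0.0
```

```bash
python3 -c "
from go import *
tip();st();lid();lid('top')"
```

```text
corner [-119.4   82.6  286.6] lip clear -38.0 tilt 16.0
t 33.275 case mm [-133.8   84.5  296.9] F case [-0.4  0.4  0.3] q [-0.107  0.811  1.006  2.036  0.133  0.126]
[[ 0.959 -0.061  0.276]
 [-0.033 -0.994 -0.107]
 [ 0.281  0.093 -0.955]]
lid angle 0.1786308346503149 n 4828 z at hinge 0.10127322678462375
lid angle 0.18557174355766767 n 3014 z at hinge 0.10137040038007697
```

Request:
play_rows(moves="0.008 0.005 0.0 -10.6;0.016 0.01 0.005 -21.2;0.024 0.016 0.02 -31.8;0.03 0.022 0.035 -42.4;0.036 0.028 0.05 -53;0.042 0.034 0.065 -63.6;0.048 0.037 0.08 -74.2;0.048 0.037 0.091 -84.8", hand=0.5)

```text
time_s: 34.38
ee_pos: [0.5499, 0.0368, 0.2244]
ee_rot: [1.736, -2.443, -0.425]
force: [-0.3, 0.4, -0.1]
opening: 0.0433
finger_force: 0.0
```

Run:
```python
from go import *
s=st();M=C@R.from_rotvec(s["ee_rot"]).as_matrix()
b=np.array([-48.6,30,168.5]);T=b+8*M[:,2]
go([T-60*M[:,2],T]);print(observe()["opening"])
im,_=imaging.read_camera("scene");cv2.imwrite("pics/s5.png",cv2.resize(im[130:290,210:390],None,fx=3.6,fy=3.6,interpolation=cv2.INTER_CUBIC))
```

```text
t 34.375 case mm [-63.8  35.7 224.4] F case [ 0.4 -0.3 -0.1] q [-0.018  0.574  0.396  1.655  0.156 -1.275]
[[ 0.141  0.949  0.28 ]
 [ 0.988 -0.115 -0.106]
 [-0.068  0.292 -0.954]]
t 34.375 case mm [-63.8  35.7 224.4] F case [ 0.4 -0.3 -0.1] q [-0.018  0.574  0.396  1.655  0.156 -1.275]
[[ 0.141  0.949  0.28 ]
 [ 0.988 -0.115 -0.106]
 [-0.068  0.292 -0.954]]
0.0003 -0.0012 0.0062 0;  -> [-63.17782636  35.50413578 218.11028366]
0.0003 -0.0012 0.0662 0;  -> [-46.35725748  29.15320988 160.86764867]
0.04327604628029879
```

View pics/s5.png

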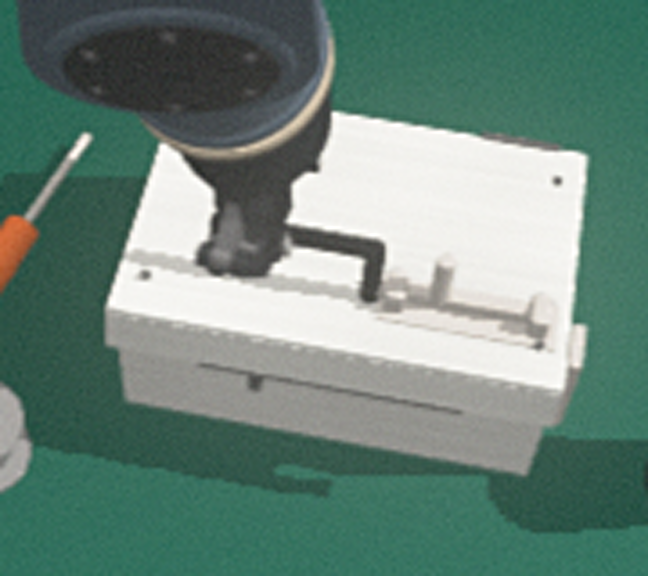

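The view shows the handle ahead of the gripper, with the catch tab now visible under the lip at crop (255,382), or case y ≈ +46 mm. That fits the finger's stop position. I'll grip the handle.

Request:
play_rows(moves="0 -0.001 0.02 -7;0 -0.001 0.045 -7;0 -0.001 0.066 -7;0 -0.001 0.066 -7;0 -0.001 0.066 -7")

```text
time_s: 35.05
ee_pos: [0.5354, 0.0463, 0.1633]
ee_rot: [1.883, -2.354, -0.434]
force: [-0.0, 0.0, 0.6]
opening: 0.0426
finger_force: 0.0
```

Request:
play_rows(moves="0 0 0 0;0 0 0 0;0 0 0 0;0 0 0 0", hand=0, force=40)

```text
time_s: 35.55
ee_pos: [0.5358, 0.0461, 0.1635]
ee_rot: [1.886, -2.354, -0.432]
force: [6.4, -1.8, 3.8]
opening: 0.0104
finger_force: 39.3
```

```bash
cat > arc.py <<'E'
from go import *
import sys
th0=float(sys.argv[1]);ths=[float(a) for a in sys.argv[2:]]
s=st();M=C@R.from_rotvec(s["ee_rot"]).as_matrix();lid()
b=lambda t:np.array([-(150*np.cos(t)-46*np.sin(t)),0,150*np.sin(t)+46*np.cos(t)])
print(";".join("%.4f %.4f %.4f 0"%(*(M.T@(b(t)-b(th0))/1e3),) for t in ths))
E
python3 arc.py .19 .21 .23 .25 .27 .3 .33 .36 .4
```

```text
t 35.55 case mm [-48.1  29.5 163.5] F case [-6.6  0.4  3.8] q [-0.004  0.549  0.203  1.479  0.16  -1.375]
[[ 0.031  0.961  0.276]
 [ 0.994 -0.001 -0.107]
 [-0.102  0.277 -0.955]]
lid angle 0.1970067653792891 n 3420 z at hinge 0.10010534118409942
-0.0002 0.0022 -0.0022 0;-0.0005 0.0045 -0.0044 0;-0.0007 0.0067 -0.0065 0;-0.0009 0.0091 -0.0086 0;-0.0012 0.0127 -0.0117 0;-0.0015 0.0163 -0.0146 0;-0.0018 0.0201 -0.0174 0;-0.0022 0.0252 -0.0210 0
```

Request:
play_rows(moves="0 0.0022 -0.0022 0;-0.0005 0.0045 -0.0044 0;-0.0007 0.0067 -0.0065 0;-0.0007 0.0067 -0.0065 0")

```text
time_s: 36.1
ee_pos: [0.5314, 0.047, 0.1717]
ee_rot: [1.886, -2.354, -0.432]
force: [5.6, -1.6, 4.0]
opening: 0.0107
finger_force: 39.5
```

```bash
python3 arc.py .25 .29 .33 .37 .42 .47 .52 .57 .62;python3 arc.py .25 .67 .72 .77 .82 .87 .92 | tail -1
```

```text
t 36.1 case mm [-43.6  29.4 171.7] F case [-5.8  0.4  4. ] q [-0.002  0.536  0.202  1.491  0.16  -1.373]
[[ 0.031  0.961  0.275]
 [ 0.994 -0.001 -0.107]
 [-0.102  0.277 -0.955]]
lid angle 0.24963576243522467 n 4076 z at hinge 0.10063958775556897
-0.0004 0.0047 -0.0041 0;-0.0009 0.0096 -0.0081 0;-0.0012 0.0146 -0.0118 0;-0.0017 0.0211 -0.0162 0;-0.0021 0.0278 -0.0203 0;-0.0025 0.0347 -0.0240 0;-0.0029 0.0417 -0.0274 0;-0.0032 0.0490 -0.0304 0
-0.0035 0.0563 -0.0330 0;-0.0037 0.0638 -0.0353 0;-0.0039 0.0715 -0.0372 0;-0.0041 0.0791 -0.0388 0;-0.0042 0.0869 -0.0399 0;-0.0042 0.0947 -0.0407 0
```

Request:
play_rows(moves="-0.0004 0.0047 -0.0041 0;-0.0009 0.0096 -0.0081 0;-0.0012 0.0146 -0.0118 0;-0.0017 0.0211 -0.0162 0;-0.0021 0.0278 -0.0203 0;-0.0025 0.0347 -0.024 0;-0.0029 0.0417 -0.0274 0;-0.0032 0.049 -0.0304 0")

```text
time_s: 37.2
ee_pos: [0.4948, 0.0547, 0.2155]
ee_rot: [1.888, -2.357, -0.429]
force: [5.7, -0.1, -4.8]
opening: 0.0104
finger_force: 39.0
```

```bash
python3 arc.py .62 .66 .70 .74 .78 .82 .86 .90 .92
```

```text
t 37.2 case mm [ -6.2  29.3 215.5] F case [-5.6 -1.  -4.8] q [ 0.011  0.44   0.162  1.542  0.164 -1.36 ]
[[ 0.031  0.962  0.272]
 [ 0.994 -0.001 -0.107]
 [-0.103  0.274 -0.956]]
lid angle 0.5832463396506774 n 1607 z at hinge 0.10446290273571682
-0.0002 0.0059 -0.0022 0;-0.0004 0.0118 -0.0041 0;-0.0006 0.0179 -0.0058 0;-0.0008 0.0240 -0.0073 0;-0.0009 0.0301 -0.0085 0;-0.0010 0.0363 -0.0095 0;-0.0010 0.0426 -0.0102 0;-0.0011 0.0457 -0.0105 0
```

Request:
play_rows(moves="-0.0002 0.0059 -0.0022 0;-0.0004 0.0118 -0.0041 0;-0.0006 0.0179 -0.0058 0;-0.0008 0.024 -0.0073 0;-0.0009 0.0301 -0.0085 0;-0.001 0.0363 -0.0095 0;-0.001 0.0426 -0.0102 0;-0.0011 0.0457 -0.0105 0")

```text
time_s: 38.25
ee_pos: [0.4531, 0.0634, 0.2376]
ee_rot: [1.886, -2.354, -0.433]
force: [6.4, -0.4, 4.6]
opening: 0.0107
finger_force: 42.0
```

```bash
python3 arc.py .92 .95; python3 -c "
from h import *
im,_=imaging.read_camera('scene');cv2.imwrite('pics/s6.png',im[100:300,180:440].repeat(3,0).repeat(3,1)[:600])"
```

```text
t 38.25 case mm [ 36.4  29.3 237.6] F case [-6.3 -0.9  4.6] q [ 0.028  0.349  0.084  1.555  0.168 -1.344]
[[ 0.031  0.961  0.276]
 [ 0.994 -0.001 -0.107]
 [-0.103  0.277 -0.955]]
lid angle -0.46590529928269153 n 1186 z at hinge 0.3037348861656162
-0.0000 0.0047 -0.0003 0
```

View pics/s6.png

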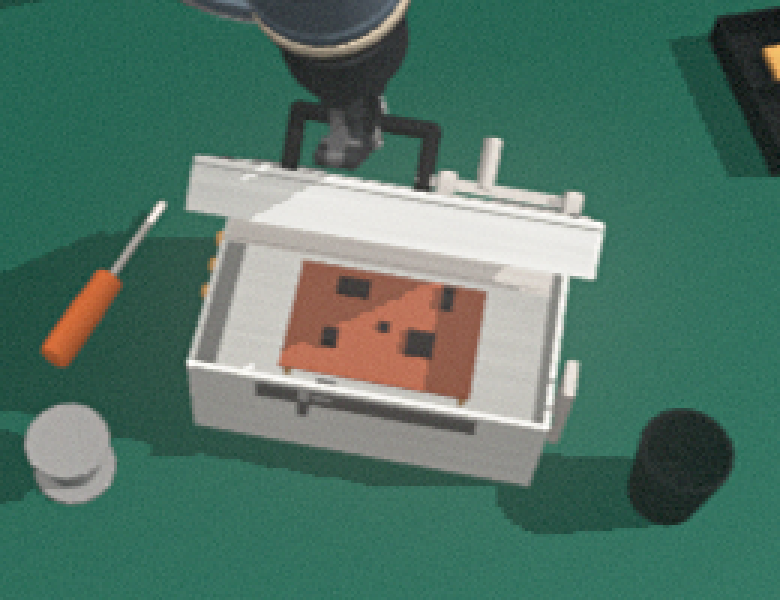

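The lid stands at about 0.92 rad with the board exposed, and the catch tab shows at crop (303,400). The bystanders haven't moved, so I'll release and back away.

Request:
play_rows(moves="0 0 0 0;0 0 0 0;0 0 0 0;0.000 0.003 -0.015 0;0 0.011 -0.04 0;0 0.022 -0.075 0;0 0.033 -0.12 0;0 0.036 -0.125 0", hand=0.35)

```text
time_s: 39.35
ee_pos: [0.4508, 0.05, 0.3687]
ee_rot: [1.887, -2.355, -0.431]
force: [-0.4, 0.2, -0.3]
opening: 0.0297
finger_force: 0.0
```

Request:
play_rows(moves="0 0.01 -0.04 0;0 0.01 -0.04 0;0 0.01 -0.04 0")

```text
time_s: 39.72
ee_pos: [0.4509, 0.0458, 0.4065]
ee_rot: [1.884, -2.352, -0.435]
force: [-0.4, 0.6, -0.4]
opening: 0.0299
finger_force: 0.0
```

```bash
python3 -c "
from h import *
st();im,_=imaging.read_camera('scene');cv2.imwrite('pics/s7.png',im[60:320,180:440].repeat(2,0).repeat(2,1))"
```

```text
t 39.725 case mm [ 35.   46.9 406.5] F case [ 0.5 -0.5 -0.4] q [-0.005  0.398  0.585  2.015  0.16  -1.376]
[[ 0.031  0.96   0.278]
 [ 0.994 -0.001 -0.106]
 [-0.102  0.28  -0.955]]
```

View pics/s7.png

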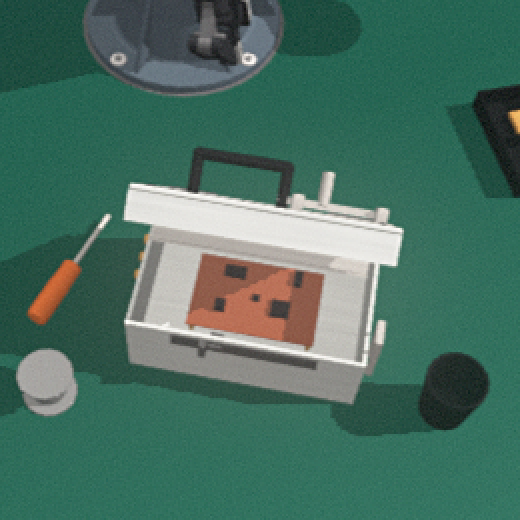

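The lid stays open with the gripper clear, the bolt is drawn (knob near (327,185)), and the bystanders haven't moved. I'm handing it in.

```bash
python3 -c "
from rig import ctrl
print(ctrl.job_done())"
```

```text
the job is handed in; nothing more can be done
None
```

The case is open and handed in at about 40 s: bolt drawn, catch tab pushed to its stop, lid left standing at about 53° by the arm's position (at least 45° was asked), and the cup, reel and driver not visibly moved. On the first push the finger slipped off the tab at about 17 N, within the 25 N limit, so I pushed it again to confirm the stop.

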